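Wind the crock press down with its folding crank

ROBOT

A 7-joint arm with a two-finger parallel gripper is mounted at the origin on the work surface. World frame = base frame: x ahead of the robot, y to its left, z up, the work surface at z = 0. Lengths are in m, angles in rad, forces in N, time in s.
With the tool pointing down it reaches from about 0.425 to 0.925 m from the base axis. Payload 6.8 kg.
Tool frame: the origin (TCP) lies at the very end of the fingers, on their centre line; the grasp point (between the pads) lies 19 mm behind it; z points along the fingers, y is the direction in which the jaws open and shut (so a half turn about z gives the same grasp; the last joint's range is limited). The gripper opens to 85 mm and grips with 20 to 120 N. Pads are 22 mm wide; open, the fingers measure 114 mm over their backs; the gripper's body (76 mm by 85 mm) begins 54 mm behind the grasp point. The pads swing forward as they close: fully open they stand 13 mm farther back than shut.
Start: joints at [-1.246, 0.477, 0.022, 1.555, -0.011, 1.109, -0.083], TCP at [0.283, 0.613, 0.231] pointing down, gripper open.
Joint ranges: [-2.96, 2.96], [-0.34, 2.1], [-1.41, 1.46], [0.24, 2.44], [-1.37, 4.51], [0.17, 1.92], [-2.96, 2.96]. Speed limits (rad/s): [2.39, 2.39, 3.14, 3.14, 3.14, 3.14, 3.14].

INTERFACE

Orientations are given as a unit quaternion [w, x, y, z].
In Python, from station import bot gives the robot as it stands.
- The arm moves only by the tool move_arm, never from a script. Its argument "commands" is text: rows parted by semicolons, each of 7 numbers parted by spaces: the opening, from 0 (shut) to 1 (fully open), then the shift along the tool's x, y, z in cm, then the turn, a rotation vector about the tool's x, y, z in degrees. In form: gripper tx ty tz rx ry rz; .... A call has 1 to 12 rows; each row shifts and turns the commanded pose from where the row before left it, along the tool's axes as they then stand; what a row does not reach is not made up. A row lasts 1/12 s, in which the tool goes at most 41.7 mm and 7.16 degrees, less where a joint would pass 70% of its speed; a pose out of reach is approached as far as the arm can. A call with a gripper value outside its range is refused whole. The fingers move at their own pace and stop on an object; "force" is the grip in N (left out, the last holds). Time passes only in rows, so rows that do not move let the fingers close. It gives the time, the measured TCP pose, the force and the opening at its end, in the units of the state.
- bot.get_obs(): the state, without advancing time (a new reading comes with each control period).
- bot.read_camera(name): name is "side" or "top"; returns a dict with "img" (480x640x3 uint8, red, green, blue), "K" (3x3 intrinsics, pixels), "rvec" (rotation vector, rad) and "tvec" (3), from world to camera coordinates, as OpenCV has them. Camera axes: x right, y down, z forward; pixel columns grow to the right and rows downward; lengths in m; the calibration is good to about 2 mm. A picture is of the moment at which its call begins. There is no depth.
- bot.hand_in(): hands the job in, once; it reports no verdict.
The state is a dict: "t": time; "q": joint angles; "joint_vel": joint speeds; "joint_torque": joint torques, N m; "eef_pos": TCP position; "tool_rot": TCP orientation; "contact_force": force on the tool from outside, world axes, zero at the start; "torque": the same for the moment, N m; "gripper_width": opening from 0.0 (shut) to 1.0 (fully open).
Only numpy, scipy, OpenCV 4.12 (cv2) and the standard library are available. Lean on these libraries where they do the work, as an engineer would, in place of code of your own. Each camera call takes 0.05 s, during which the arm holds its last target. There are 200 camera calls.

TASK

Clamp the lidded crock that stands in the press: fold the crank's handle out until it stands upright before you turn the crank, then wind the crank clockwise until the sprung pad presses the crock's lid firmly, but stop before the pad's springs are squashed solid. Let go, leaving the handle standing and the crock clamped, and do not shift the crocks or the salt jar and mug beside the press.

Things in the scene. Friction and masses are not known exactly. Their poses are not given: they have to be found in the camera images.
- press: Fixed aluminium bridge press, 198 mm wide: two uprights along its y axis, inner faces 77 mm from the centre, carry a crossbar, top at 185 mm, with a steel crank on it. Origin at table height midway between the uprights, z up. Under the bar a steel plate carries a white pad 80 mm across on springs: 15 N per mm, solid after 8 mm (120 N). At the start the pad is 15 to 50 mm above the lid.
- hub (a point): Point on the crank's vertical axis, level with the fold hinge, 228 mm above the table. One turn clockwise from above lowers the pad 30 mm. Friction (0.28 Nm, 4.5 N at the handle) holds the crank where it is left. Once the pad bears, each radian adds 72 N on the lid and 5.5 N at the handle, tangentially. Firm means 25 to 100 N; above about 58 N the crank runs back a little when let go.
- pivot (a point): Centre of the handle's fold hinge at the end of the crank arm, 62 mm from the hub point and level with it; it travels with the crank. The hinge axis is level and square to the arm. The arm is a bar 12 mm wide, its top 10 mm below this point; two cheeks, 22 mm wide overall, stand within 7 mm of the pivot and rise 6 mm above it.
- handle_mid (a point): Point on the handle's centre line, 36 mm from the pivot. The handle is a black round sleeve, 16 mm in diameter, spinning freely on its pin, from 12 to 56 mm from the pivot. Folded, it lies level above the arm and points from the pivot to the hub, its end 6 mm from the crank's axis.
- fold (a joint): Fold angle of the handle (rad): 0 lying flat on the arm, 1.57 upright, stop at 1.72 leaning slightly outward. Friction (0.06 Nm) holds it at any angle. Starts at 0 to 0.12.
- low_crock: White stoneware crock with a flat brown lid, 100 mm in diameter, 72 mm high, about 1 kg, loose. Origin at the centre of its underside, z up. Either this or the tall crock stands in the press on a 12 mm base board, the other on a 12 mm chopping board to the left.
- tall_crock: The same crock but 85 mm high, 1.2 kg. Origin at the centre of its underside, z up.
- salt_jar: Glass jar with a white lid, 54 mm across and 85 mm high, loose, behind the press; bystander. Origin at the centre of its underside.
- mug: White mug, 76 mm across and 85 mm high, loose, in front of the press; bystander. Origin at the centre of its underside.
Mind the look-alikes: they are no part of the job. What is shaped like the press but pink is not meant. What is shaped like the low_crock but turquoise is not meant.

How it is judged:
On the way, in this order (a step that is already met when the one before it is completed fails the run):
1. the handle is folded out to at least 1.3 rad (value of joint fold above 1.3 rad), for 0.1 s.
2. the press bears on the crock with more than 25 N ((contact force between press and low_crock above 25 N or contact force between press and tall_crock above 25 N)), for 0.2 s.
At the end, for the whole second after the job is handed in: The crank's handle stands unfolded (at least 1.2 rad), the press bears on the lid of the crock in it with 25 to 100 N, and both crocks are at rest (below 10 mm/s) (value of joint fold above 1.2 rad and (contact force between press and low_crock between 25 and 100 N or contact force between press and tall_crock between 25 and 100 N) and linear speed of each of low_crock, tall_crock below 0.01 m/s); the robot touches nothing.
It fails at once if the crank was turned (arm end moved over 30 mm) with its handle still folded (below 0.9 rad) (distance of pivot from where it was at the start of the episode above 0.03 m and value of joint fold below 0.9 rad).
It fails at once if the springs were squashed solid: more than 118 N on the crock (contact force between press and low_crock above 118 N or contact force between press and tall_crock above 118 N).
It fails at once if a crock was shifted by more than 15 mm (distance of any of low_crock, tall_crock from where it was at the start of the episode above 0.015 m).
It fails at once if the salt jar or the mug was shifted by more than 20 mm (distance of any of salt_jar, mug from where it was at the start of the episode above 0.02 m).
It also fails if it takes over 61 s, if anything falls off the work surface, if the arm or the gripper's body presses on something with over 40 N, if the wrist force passes 120 N, or if a joint passes its speed limit or range.

## Working session

There is one attempt and no reset: what is moved stays moved. The work goes in short steps, Python scripts to look and compute and a tool call to move; the robot and the scene stay as the last step left them, time stands still between calls to the robot, and variables do not carry over. Pictures are saved under pics/ and viewed, about 8 in all and at most 12, crops included, and the job is handed in when it is done.

Besides the shell and the picture viewer there is one more tool, called after "Request:" as a command line: name --argument value ..., lists and objects as JSON in quotes. move_arm: Moves the arm, as the interface text tells. Its arguments: {"type":"object","properties":{"commands":{"type":"string"},"force":{"type":"number"}},"required":["commands"]}

```bash
mkdir -p pics
cat > h.py <<'E'
import numpy as np, cv2
from station import bot
def snap(cam,name,crop=None,scale=1):
    d=bot.read_camera(cam); im=d["img"][:,:,::-1]
    np.savez(f"pics/{name}.npz",**d)
    if crop: x0,y0,x1,y1=crop; im=im[y0:y1,x0:x1]
    if scale!=1: im=cv2.resize(im,None,fx=scale,fy=scale,interpolation=cv2.INTER_CUBIC)
    cv2.imwrite(f"pics/{name}.png",im); return d
def load(n): return dict(np.load(f"pics/{n}.npz"))
def proj(d,P): return cv2.projectPoints(np.array(P,float).reshape(-1,1,3),d["rvec"],d["tvec"],d["K"],None)[0].reshape(-1,2)
def ray(d,px):
    R=cv2.Rodrigues(d["rvec"])[0]; C=-R.T@d["tvec"].ravel()
    v=R.T@np.linalg.inv(d["K"])@np.array([px[0],px[1],1.]); return C,v/np.linalg.norm(v)
def onz(d,px,z):
    C,v=ray(d,px); return C+v*(z-C[2])/v[2]
def tri(d1,p1,d2,p2):
    C1,v1=ray(d1,p1);C2,v2=ray(d2,p2)
    s=np.linalg.lstsq(np.c_[v1,-v2],C2-C1,rcond=None)[0]
    a,b=C1+s[0]*v1,C2+s[1]*v2; return (a+b)/2,np.linalg.norm(a-b)
E
python3 - <<'E'
from h import *
a=snap("top","top0");b=snap("side","side0")
for d in(a,b): print(ray(d,(320,240)),d["K"][0,0])
print(bot.get_obs())
E
```

```text
(array([0.37669754, 0.05837653, 1.53315414]), array([ 0.03521263,  0.00109742, -0.99937924])) 534.4271673786204
(array([ 0.41201281, -0.93173886,  0.82712763]), array([ 0.03535573,  0.82633946, -0.56206145])) 532.7636565116012
{'t': 0.1, 'q': array([-1.2460966 ,  0.47767532,  0.02234632,  1.55634956, -0.01149473,
        1.10932434, -0.0830702 ]), 'joint_vel': array([ 9.26314443e-04,  1.13866714e-03,  1.53716712e-03, -2.67181085e-03,
        8.09175211e-04, -2.53420589e-05, -8.08383359e-05]), 'joint_torque': array([ 3.55201875e-03, -5.97759748e+01,  1.61334917e+00, -2.81951594e+01,
        1.27780822e-02,  5.04517448e-03,  2.62159438e-05]), 'eef_pos': array([0.28289229, 0.61226602, 0.23045254]), 'tool_rot': array([-1.13998087e-04,  2.14690873e-01,  9.76681712e-01, -8.06141229e-04]), 'contact_force': array([-1.0379384 , -0.30990489,  0.37391609]), 'torque': array([ 0.00765377,  0.00084182, -0.01947767]), 'gripper_width': 0.9999374850980755}
```

View pics/top0.png

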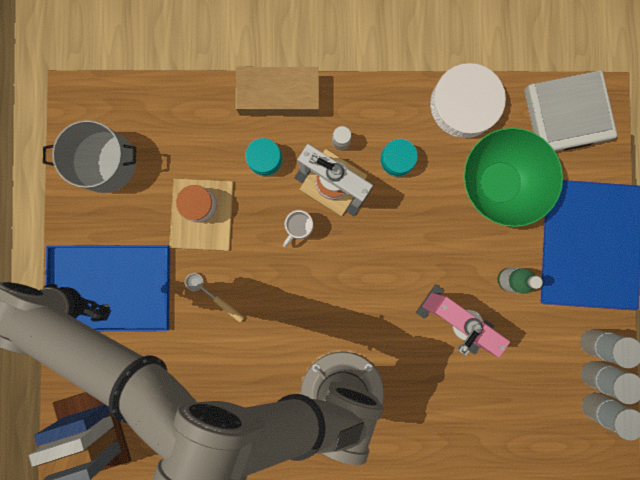

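View pics/side0.png

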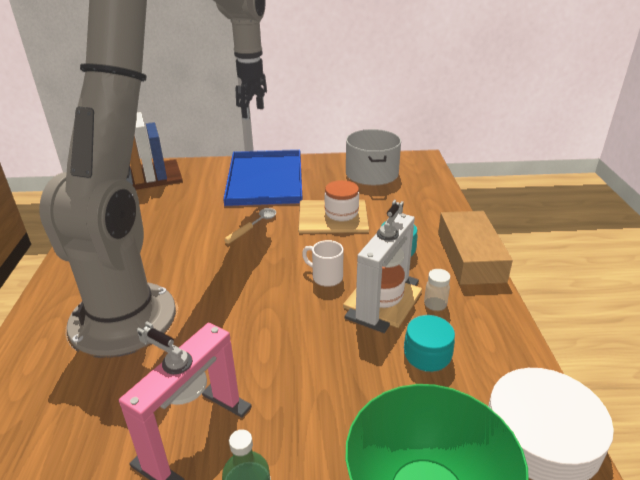

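The aluminium press is at top (335,175) and side (388,260). The pink look-alike is at top (465,322) and side (180,390). The turquoise crocks are at top (263,157) and (400,157). I choose the aluminium press and check it with a close crop of each view.

Run:
```python
from h import *
a=load("top0")["img"][130:250,270:400,::-1];b=load("side0")["img"][190:330,340:450,::-1]
a=cv2.resize(a,None,fx=4,fy=4,interpolation=cv2.INTER_CUBIC)[:,:400]
b=cv2.resize(b,None,fx=4,fy=4,interpolation=cv2.INTER_CUBIC)[:480,:400]
cv2.imwrite("pics/c0.png",np.hstack([a,b]))
```

```text
(no output)
```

View pics/c0.png

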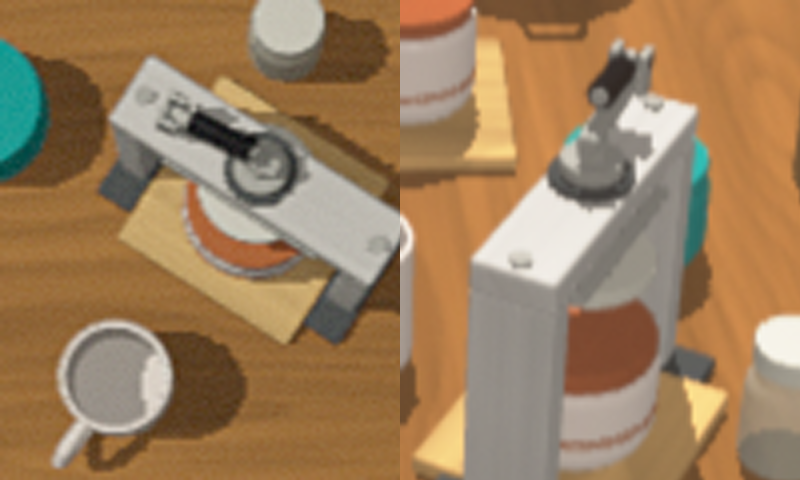

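Run:
```python
from h import *
a,b=load("top0"),load("side0")
T=lambda x,y:(270+x/4,130+y/4)
S=lambda x,y:(340+(x-400)/4,190+y/4)
for n,t,s in [("pivot",T(175,113),S(632,62)),("hend",T(252,145),S(600,97)),("bolt1",T(147,97),S(653,102)),("bolt2",T(378,245),S(520,260)),("disc",T(260,172),S(590,178)),]:
    print(n,*tri(a,t,b,s))
p=onz(a,T(175,113),.228);h=onz(a,T(252,145),.228);print("top@z",p,h,np.linalg.norm(p-h))
m=(onz(a,T(147,97),.188)+onz(a,T(378,245),.188))/2;print("boltmid",m, onz(a,T(260,172),.2))
print("saltlid",onz(a,T(287,22),.085),"mug",onz(a,T(115,375),.085))
print("lid of crock in press by side", [ (z,onz(b,S(605,335),z)) for z in (.084,.097)])
```

```text
pivot [0.62663538 0.07481523 0.22630438] 0.004738181450794171
hend [0.60315681 0.02783316 0.23368541] 1.9126835301782166e-05
bolt1 [0.64426533 0.0930056  0.18838387] 0.005238964241909201
bolt2 [ 0.54960738 -0.05310121  0.18734704] 0.004050228081295896
disc [0.59690028 0.02143147 0.1860137 ] 0.005283748223568984
top@z [0.62391533 0.07502745 0.228     ] [0.60415732 0.02769864 0.228     ] 0.051287375368480846
boltmid [0.59458657 0.02018988 0.188     ] [0.5919754  0.02204912 0.2       ]
saltlid [7.13861089e-01 2.21335814e-04 8.50000000e-02] mug [0.4718895  0.11757394 0.085     ]
lid of crock in press by side [(0.084, array([0.61285913, 0.01372407, 0.084     ])), (0.097, array([ 0.6093456 , -0.00281551,  0.097     ]))]
```

Triangulation gives pivot ≈ (0.6255, 0.0745, 0.227) and hub ≈ (0.596, 0.020). They are 62.5 mm apart, which matches the 62 mm given. The arm points at about 61.7° and the heights agree. Next I raise the tool and turn it by 93.5° so the jaws lie along the hinge axis.

Request:
move_arm --commands "1 0 0 -0.8 0 0 7;1 0 0 -0.8 0 0 7;1 0 0 -0.8 0 0 7;1 0 0 -0.8 0 0 7;1 0 0 -0.8 0 0 7;1 0 0 -0.8 0 0 7;1 0 0 -0.8 0 0 7;1 0 0 -0.8 0 0 7;1 0 0 -0.8 0 0 7;1 0 0 -0.8 0 0 7;1 0 0 0 0 0 7;1 0 0 0 0 0 7" --force 25

```text
t: 1.1
eef_pos: [0.2831, 0.6128, 0.3115]
tool_rot: [-0.0, 0.815, 0.58, 0.0]
contact_force: [0.3, 0.8, -0.7]
gripper_width: 1.001
```

Request:
move_arm --commands "1 0 0 0 0 0 7;1 0 0 0 0 0 2.5;1 -1.5 2.4 0 0 0 0;1 -1.5 2.4 0 0 0 0;1 -1.5 2.4 0 0 0 0;1 -1.5 2.4 0 0 0 0;1 -1.5 2.4 0 0 0 0;1 -1.5 2.4 0 0 0 0;1 -1.5 2.4 0 0 0 0;1 -1.5 2.4 0 0 0 0;1 -1.5 2.4 0 0 0 0;1 -1.5 2.4 0 0 0 0"

```text
t: 2.1
eef_pos: [0.4236, 0.3655, 0.311]
tool_rot: [0.0, 0.858, 0.513, -0.0]
contact_force: [0.8, -0.2, -0.2]
gripper_width: 1.0
```

```bash
cat >> h.py <<'E'
def togo(P=None,yaw=None):
    from scipy.spatial.transform import Rotation as Ro
    o=bot.get_obs(); q=o["tool_rot"]; R=Ro.from_quat(np.r_[q[1:],q[0]]).as_matrix()
    print("t",round(o["t"],2),"pos",o["eef_pos"].round(4),"yaw",round(np.degrees(np.arctan2(R[1,0],R[0,0])),1),"z",R[:,2].round(3),"F",o["contact_force"].round(1),"g",round(o["gripper_width"],3))
    if P is not None: print("togo cm",(R.T@(np.array(P)-o["eef_pos"])*100).round(2))
    return o,R
E
python3 -c "
from h import *
o,R=togo((.6055,.0375,.31)); print(o['q'].round(2))"
```

```text
t 2.1 pos [0.4236 0.3655 0.311 ] yaw 61.7 z [-0.001 -0.    -1.   ] F [ 0.8 -0.2 -0.2] g 1.0
togo cm [-20.26  31.57   0.1 ]
[-1.22  0.23  0.47  1.76 -0.11  1.18 -1.2 ]
```

Request:
move_arm --commands "1 -1.5 2.4 0 0 0 0;1 -1.5 2.4 0 0 0 0;1 -1.5 2.4 0 0 0 0;1 -1.5 2.4 0 0 0 0;1 -1.5 2.4 0 0 0 0;1 -1.5 2.4 0 0 0 0;1 -1.5 2.4 0 0 0 0;1 -1.5 2.4 0 0 0 0;1 -1.5 2.4 0 0 0 0;1 -1.5 2.4 0 0 0 0;1 -1.5 2.4 0 0 0 0;1 -1.5 2.4 0 0 0 0"

```text
t: 3.1
eef_pos: [0.5918, 0.0707, 0.311]
tool_rot: [-0.0, 0.858, 0.513, -0.0]
contact_force: [0.2, 0.8, -0.5]
gripper_width: 1.002
```

Request:
move_arm --commands "1 -1.1 1.4 0 0 0 0;1 -1.1 1.3 0 0 0 0;1 0 0 0 0 0 0;1 0 0 0 0 0 0"

```text
t: 3.43
eef_pos: [0.6047, 0.0388, 0.3109]
tool_rot: [-0.0, 0.859, 0.512, -0.0]
contact_force: [-0.5, 0.3, -0.1]
gripper_width: 1.001
```

```bash
python3 -c "
from h import *
o,R=togo((.6055,.0375,.25)); print(o['q'].round(2))
snap('side','s1',(330,100,490,260),4)
d=load('s1'); print((proj(d,[o['eef_pos'],(.6255,.0745,.228),(.6055,.0375,.228)])-[330,100])*4)"
```

```text
t 3.43 pos [0.6047 0.0388 0.3109] yaw 61.6 z [-0.001 -0.    -1.   ] F [-0.5  0.3 -0.1] g 1.001
togo cm [-0.08  0.13  6.09]
[-0.66  0.34  0.65  1.66 -0.22  1.21 -0.46]
[[248.68993134 318.21936548]
 [265.98695039 420.3282351 ]
 [240.82146665 456.50380917]]
```

View pics/s1.png

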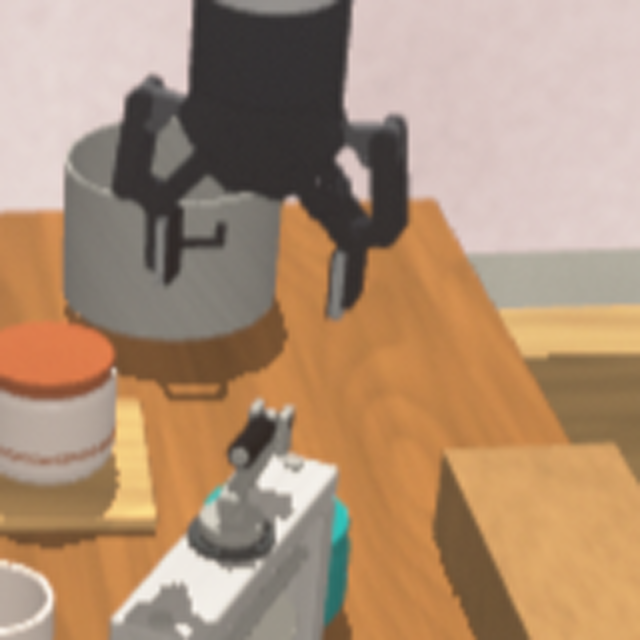

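The crop shows the open jaws straddling the black handle: end face at crop (240,453), cheeks at (275,415). That puts the handle 2–4 mm further in +x than I estimated. I descend with a small correction and close softly.

Request:
move_arm --commands "1 0 0.1 1 0 0 0;1 0 0.1 1 0 0 0;1 0 0 1 0 0 0;1 0 0 1 0 0 0;1 0 0 1 0 0 0;1 0 0 1 0 0 0;1 0 0 1 0 0 0;1 0 0 1 0 0 0;1 0 0 1 0 0 0;1 0 0 0.6 0 0 0;1 0 0 0 0 0 0" --force 20

```text
t: 4.4
eef_pos: [0.6058, 0.0388, 0.2136]
tool_rot: [-0.0, 0.859, 0.513, -0.001]
contact_force: [-0.6, 0.6, 1.0]
gripper_width: 0.999
```

Request:
move_arm --commands "0.3 0 0 0 0 0 0;0.3 0 0 0 0 0 0;0.3 0 0 0 0 0 0;0.3 0 0 0 0 0 0;0.3 0 0 0 0 0 0;0.3 0 0 0 0 0 0;0 0 0 0 0 0 0;0 0 0 0 0 0 0;0 0 0 0 0 0 0;0 0 0 0 0 0 0;0 0 0 0 0 0 0" --force 20

```text
t: 5.32
eef_pos: [0.6073, 0.0384, 0.2156]
tool_rot: [0.001, 0.859, 0.513, 0.001]
contact_force: [4.1, -1.8, -0.8]
gripper_width: 0.179
```

```bash
python3 -c "
from h import *
o,R=togo((.6055,.0375,.215)); 
snap('side','s2',(350,170,450,270),6)
d=load('s2'); print((proj(d,[o['eef_pos']])-[350,170])*6)"
```

```text
t 5.32 pos [0.6073 0.0384 0.2156] yaw 61.7 z [ 0.001 -0.    -1.   ] F [ 4.1 -1.8 -0.8] g 0.179
togo cm [-0.17 -0.12  0.06]
[[243.71293286 292.56245501]]
```

View pics/s2.png

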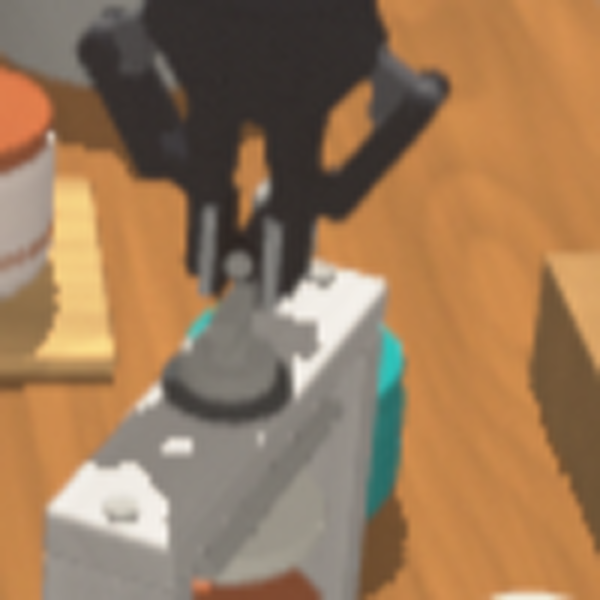

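The jaws hold the sleeve: the opening of 15.2 mm matches its 16 mm. Now I swing the handle up on a 41 mm arc with the tool kept vertical.

Request:
move_arm --commands "0 0.05 0.1 -0.65 0 0 0;0 0.16 0 -0.64 0 0 0;0 0.25 0 -0.6 0 0 0;0 0.35 0 -0.56 0 0 0;0 0.43 0 -0.49 0 0 0;0 0.51 0 -0.42 0 0 0;0 0.56 0 -0.33 0 0 0;0 0.61 0 -0.24 0 0 0;0 0.64 0 -0.13 0 0 0;0 0.65 0 -0.04 0 0 0;0 0 0 0 0 0 0"

```text
t: 6.28
eef_pos: [0.6274, 0.0759, 0.2574]
tool_rot: [-0.0, 0.858, 0.513, -0.001]
contact_force: [-2.9, -2.2, 4.0]
gripper_width: 0.179
```

```bash
python3 -c "
from h import *
o,R=togo((.6277,.0755,.2565)); 
snap('side','s3',(340,140,460,260),5)
d=load('s3'); print((proj(d,[o['eef_pos'],(.627,.074,.228)])-[340,140])*5)"
```

```text
t 6.28 pos [0.6274 0.0759 0.2574] yaw 61.7 z [-0.001 -0.    -1.   ] F [-2.9 -2.2  4. ] g 0.179
togo cm [-0.02  0.04  0.09]
[[290.80122239 265.53392471]
 [286.04234577 325.86057981]]
```

View pics/s3.png

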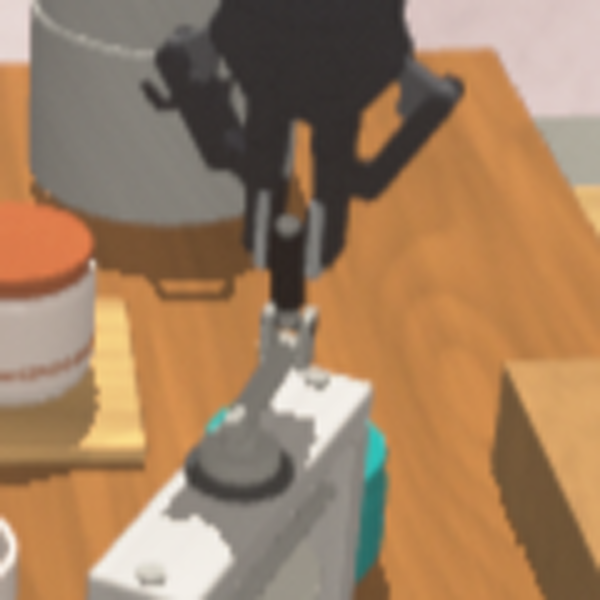

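The handle stands upright: its end is at crop (288,226) and the pivot at (288,326), where the prediction is (286,326). Before winding I estimate the pad gap from the first side picture.

Run:
```python
from h import *
d=load("side0"); x0,y0,s=355,230,9
im=cv2.resize(d["img"][y0:y0+66,x0:x0+66,::-1],None,fx=s,fy=s,interpolation=cv2.INTER_CUBIC)
t=np.linspace(0,2*np.pi,60)
def circ(r,z,c):
    P=np.c_[.597+r*np.cos(t),.020+r*np.sin(t),0*t+z]
    for p in (proj(d,P)-[x0,y0])*s: cv2.circle(im,tuple(int(v) for v in p),2,c,-1)
circ(.05,.084,(255,0,0));circ(.05,.097,(0,255,0))
for z,c in((.105,(255,255,0)),(.115,(0,255,255)),(.125,(255,0,255)),(.135,(0,0,0))): circ(.04,z,c)
cv2.imwrite("pics/gap.png",im)
```

```text
(no output)
```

View pics/gap.png

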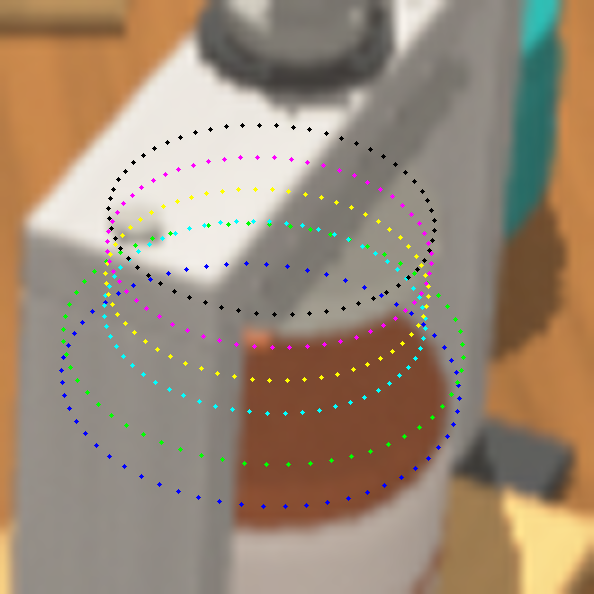

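The lid lies near z = 0.084, so this is the low crock. The pad underside is at about 0.130, which makes the gap about 46 mm. I expect contact after about 9.6 rad (roughly 550°), with the target about 0.75 rad (43°) beyond that. I wind the first 60° and check.

Request:
move_arm --commands "0 -0.2 1.08 0.05 0 0 0;0 -0.28 1.04 0.05 0 0 0;0 -0.46 0.98 0 0 0 0;0 -0.62 0.88 0 0 0 0;0 -0.76 0.76 0 0 0 0;0 -0.88 0.62 0 0 0 0"

```text
t: 6.83
eef_pos: [0.6628, 0.0264, 0.2573]
tool_rot: [-0.001, 0.857, 0.515, 0.004]
contact_force: [4.6, 4.5, 3.9]
gripper_width: 0.175
```

```bash
cat >> h.py <<'E'
C=np.array([.597,.020])
def crank(C=C):
    o,R=togo(); p=o["eef_pos"][:2]-C; th=np.arctan2(p[1],p[0]); F=o["contact_force"][:2]
    er=p/np.linalg.norm(p); et=np.array([er[1],-er[0]])
    print("cw deg",round((61.7-np.degrees(th))%360,1),"r",np.linalg.norm(p).round(4),"Frad",(F@er).round(1),"Fcw",(F@et).round(1))
E
python3 -c "
from h import *
crank()"
```

```text
t 6.83 pos [0.6628 0.0264 0.2573] yaw 62.0 z [ 0.007  0.005 -1.   ] F [4.6 4.5 3.9] g 0.175
cw deg 56.1 r 0.0661 Frad 5.0 Fcw -4.0
```

The circle looks shifted. Both handle points fit a hub at about (0.600, 0.0195), so I correct 3 mm outward and continue.

Request:
move_arm --commands "0 -0.93 0.6 0 0 0 0;0 -1.0 0.42 0 0 0 0;0 -1.09 0.1 0 0 0 0;0 -1.09 -0.1 0 0 0 0;0 -1.06 -0.28 0 0 0 0;0 -1.0 -0.46 0 0 0 0"

```text
t: 7.33
eef_pos: [0.6335, -0.0273, 0.2569]
tool_rot: [-0.004, 0.857, 0.515, 0.003]
contact_force: [-2.4, 12.6, 9.4]
gripper_width: 0.175
```

```bash
sed -i 's/C=np.array(\[.597,.020\])/C=np.array([.600,.0195])/' h.py; python3 -c "
from h import *
crank()"
```

```text
t 7.33 pos [ 0.6335 -0.0273  0.2569] yaw 62.0 z [ 0.001  0.009 -1.   ] F [-2.4 12.6  9.4] g 0.175
cw deg 116.1 r 0.0575 Frad -11.6 Fcw -5.4
```

```bash
cat >> h.py <<'E'
U=np.array([np.cos(np.radians(61.7)),np.sin(np.radians(61.7))]);V=np.array([U[1],-U[0]])
def fit(P,R): # centre by least squares, R fixed
    from scipy.optimize import least_squares
    P=np.array(P); s=least_squares(lambda c:np.hypot(*(P-c).T)-R,[.6,.02]); print("fit",R,s.x.round(4),s.fun.round(4)); return s.x
def plan(cmd,C,R,a1,step=10,blend=2):
    # rows from commanded xy to cw angle a1 (deg, mod 360 ahead) on circle
    p=np.array(cmd)-C; a0=61.7-np.degrees(np.arctan2(p[1],p[0])); a1=a0+((a1-a0)%360)
    n=max(1,round((a1-a0)/step)); cur=np.array(cmd); r0=np.hypot(*p)
    for i in range(1,n+1):
        a=np.radians(61.7-(a0+(a1-a0)*i/n)); r=R+(r0-R)*max(0,1-i/blend)
        t=C+r*np.array([np.cos(a),np.sin(a)]); d=t-cur; m=np.round([d@U*100,d@V*100],2)
        print("0 %.2f %.2f 0 0 0 0"%tuple(m),end=";"+("\n" if i%12==0 else "")); cur=cur+(m[0]*U+m[1]*V)/100
    print("\ncmd end",cur.round(4))
E
python3 - <<'E'
from h import *
P=[(.6274,.0759),(.6628,.0264),(.6335,-.0273)]
for R in(.058,.06,.062): fit(P,R)
plan((.6327,-.0335),np.array([.6035,.0245]),.0595,180)
E
```

```text
fit 0.058 [0.6047 0.0228] [-0.0002  0.0002 -0.0002]
fit 0.06 [0.602  0.0226] [-0.001   0.0009 -0.001 ]
fit 0.062 [0.5993 0.0225] [-0.0016  0.0017 -0.0016]
0 -0.61 -0.86 0 0 0 0;0 -0.44 -0.91 0 0 0 0;0 -0.50 -0.80 0 0 0 0;0 -0.38 -0.88 0 0 0 0;0 -0.22 -0.92 0 0 0 0;0 -0.08 -0.95 0 0 0 0;
cmd end [ 0.5753 -0.0279]
```

Request:
move_arm --commands "0 -0.61 -0.86 0 0 0 0;0 -0.44 -0.91 -0.1 0 0 0;0 -0.5 -0.8 -0.1 0 0 0;0 -0.38 -0.88 0 0 0 0;0 -0.22 -0.92 0 0 0 0;0 -0.08 -0.95 0 0 0 0;0 0 0 0 0 0 0"

```text
t: 7.92
eef_pos: [0.5738, -0.0272, 0.2572]
tool_rot: [-0.001, 0.858, 0.513, -0.0]
contact_force: [-0.9, 2.2, -2.5]
gripper_width: 0.177
```

Run:
```python
from h import *
crank(np.array([.602,.0235]));o=bot.get_obs()
P=[(.6274,.0759),(.6628,.0264),(.6335,-.0273),o["eef_pos"][:2]]
for R in(.058,.06,.062): fit(P,R)
```

```text
t 7.92 pos [ 0.5738 -0.0272  0.2572] yaw 61.7 z [-0.001  0.001 -1.   ] F [-0.9  2.2 -2.5] g 0.177
cw deg 180.8 r 0.0581 Frad -1.5 Fcw 1.9
fit 0.058 [0.6045 0.0225] [ 0.0001  0.0004 -0.0004  0.0005]
fit 0.06 [0.6025 0.0235] [-0.002   0.0003 -0.0005 -0.0016]
fit 0.062 [0.6004 0.0247] [-0.0041  0.0004 -0.0004 -0.0037]
```

Four points now fit C = (0.6045, 0.0225), R = 58 mm within 0.5 mm, and the forces are small. I continue on this circle.

Run:
```python
from h import *
plan((.5753,-.0279),np.array([.6045,.0225]),.058,300)
```

```text
0 0.13 -0.99 0 0 0 0;0 0.30 -0.95 0 0 0 0;0 0.44 -0.90 0 0 0 0;0 0.59 -0.80 0 0 0 0;0 0.72 -0.69 0 0 0 0;0 0.82 -0.56 0 0 0 0;0 0.91 -0.40 0 0 0 0;0 0.96 -0.25 0 0 0 0;0 1.00 -0.08 0 0 0 0;0 0.99 0.10 0 0 0 0;0 0.96 0.26 0 0 0 0;0 0.90 0.42 0 0 0 0;

cmd end [0.574  0.0718]
```

Request:
move_arm --commands "0 0.13 -0.99 0 0 0 0;0 0.3 -0.95 0 0 0 0;0 0.44 -0.9 0 0 0 0;0 0.59 -0.8 0 0 0 0;0 0.72 -0.69 0 0 0 0;0 0.82 -0.56 0 0 0 0;0 0.91 -0.4 0 0 0 0;0 0.96 -0.25 0 0 0 0;0 1.0 -0.08 0 0 0 0;0 0.99 0.1 0 0 0 0;0 0.96 0.26 0 0 0 0;0 0.9 0.42 0 0 0 0"

```text
t: 8.92
eef_pos: [0.5683, 0.0769, 0.2569]
tool_rot: [-0.006, 0.858, 0.514, -0.004]
contact_force: [-13.3, 10.4, 10.9]
gripper_width: 0.176
```

Run:
```python
from h import *
crank(np.array([.6045,.0225]));o=bot.get_obs()
P=[(.6274,.0759),(.6628,.0264),(.6335,-.0273),(.5738,-.0272),o["eef_pos"][:2]]
for R in(.058,.06,.062): fit(P,R)
snap('side','s4',(320,120,440,240),5)
plan((.574,.0718),np.array([.6035,.0225]),.059,415)
```

```text
t 8.92 pos [0.5683 0.0769 0.2569] yaw 61.9 z [-0.013  0.007 -1.   ] F [-13.3  10.4  10.9] g 0.176
cw deg 298.1 r 0.0653 Frad 16.0 Fcw -5.3
fit 0.058 [0.6026 0.0245] [-0.0009  0.0023  0.0024  0.0012  0.0046]
fit 0.06 [0.6016 0.0245] [-0.0025  0.0012  0.0008 -0.0013  0.0021]
fit 0.062 [0.6006 0.0245] [-0.004   0.0002 -0.0007 -0.0038 -0.0004]
0 0.89 0.55 0 0 0 0;0 0.79 0.72 0 0 0 0;0 0.58 0.89 0 0 0 0;0 0.42 0.98 0 0 0 0;0 0.23 1.05 0 0 0 0;0 0.04 1.06 0 0 0 0;0 -0.15 1.06 0 0 0 0;0 -0.35 1.01 0 0 0 0;0 -0.51 0.93 0 0 0 0;0 -0.68 0.83 0 0 0 0;0 -0.82 0.69 0 0 0 0;
cmd end [0.6621 0.0294]
```

View pics/s4.png

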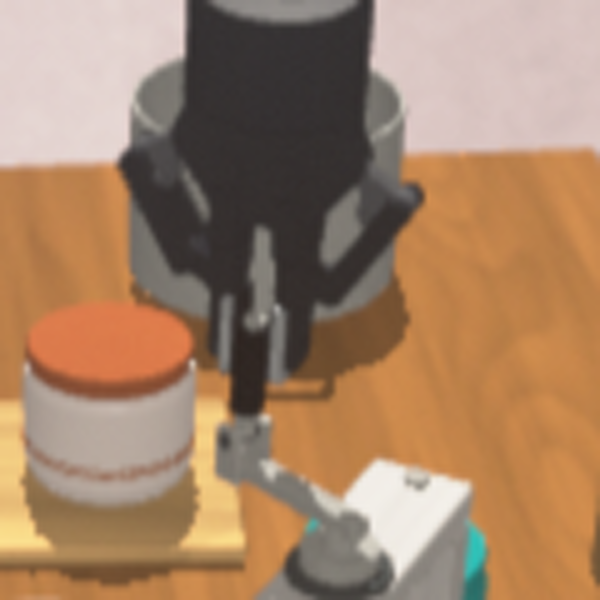

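Run:
```python
from h import *
plan((.574,.0718),np.array([.6005,.0235]),.0625,410,blend=4)
```

```text
0 0.86 0.44 0 0 0 0;0 0.80 0.60 0 0 0 0;0 0.71 0.75 0 0 0 0;0 0.57 0.89 0 0 0 0;0 0.25 1.03 0 0 0 0;0 0.06 1.06 0 0 0 0;0 -0.11 1.05 0 0 0 0;0 -0.29 1.02 0 0 0 0;0 -0.46 0.96 0 0 0 0;0 -0.62 0.86 0 0 0 0;0 -0.75 0.75 0 0 0 0;
cmd end [0.6617 0.0362]
```

Request:
move_arm --commands "0 0.86 0.44 0 0 0 0;0 0.8 0.6 0 0 0 0;0 0.71 0.75 0 0 0 0;0 0.57 0.89 0 0 0 0;0 0.25 1.03 0 0 0 0;0 0.06 1.06 0 0 0 0;0 -0.11 1.05 0 0 0 0;0 -0.29 1.02 0 0 0 0;0 -0.46 0.96 0 0 0 0;0 -0.62 0.86 0 0 0 0;0 -0.75 0.75 0 0 0 0"

```text
t: 9.88
eef_pos: [0.6626, 0.0402, 0.2571]
tool_rot: [-0.001, 0.857, 0.515, 0.001]
contact_force: [4.2, 5.4, -3.8]
gripper_width: 0.175
```

Run:
```python
from h import *
crank(np.array([.6005,.0235]));o=bot.get_obs()
P=[(.6274,.0759),(.6628,.0264),(.6335,-.0273),(.5738,-.0272),(.5683,.0769),o["eef_pos"][:2]]
for R in(.06,.062,.064): fit(P,R)
plan((.6617,.0362),np.array([.6005,.0235]),.062,480)
```

```text
t 9.88 pos [0.6626 0.0402 0.2571] yaw 61.9 z [ 0.001  0.004 -1.   ] F [ 4.2  5.4 -3.8] g 0.175
cw deg 46.7 r 0.0643 Frad 5.4 Fcw -4.1
fit 0.06 [0.6026 0.0247] [-0.0031  0.0002  0.0005 -0.0007  0.0025  0.002 ]
fit 0.062 [0.6013 0.0246] [-0.0044 -0.0004 -0.0009 -0.0034 -0.0002  0.0013]
fit 0.064 [0.5998 0.0245] [-0.0057 -0.001  -0.0022 -0.0061 -0.0028  0.0007]
0 -0.91 0.60 0 0 0 0;0 -0.99 0.44 0 0 0 0;0 -1.04 0.28 0 0 0 0;0 -1.08 0.09 0 0 0 0;0 -1.08 -0.09 0 0 0 0;0 -1.04 -0.28 0 0 0 0;0 -0.98 -0.46 0 0 0 0;
cmd end [ 0.6331 -0.0292]
```

Request:
move_arm --commands "0 -0.91 0.6 0 0 0 0;0 -0.99 0.44 0 0 0 0;0 -1.04 0.28 0 0 0 0;0 -1.08 0.09 0 0 0 0;0 -1.08 -0.09 0 0 0 0;0 -1.04 -0.28 0 0 0 0;0 -0.98 -0.46 0 0 0 0;0 0 0 0 0 0 0"

```text
t: 10.55
eef_pos: [0.6303, -0.0282, 0.2571]
tool_rot: [-0.003, 0.859, 0.513, -0.001]
contact_force: [-2.8, 3.4, 1.7]
gripper_width: 0.179
```

Run:
```python
from h import *
crank(np.array([.6005,.0235]))
snap('side','s5',(345,190,435,300),5)
plan((.6331,-.0292),np.array([.601,.024]),.061,520)
```

```text
t 10.55 pos [ 0.6303 -0.0282  0.2571] yaw 61.7 z [-0.004  0.004 -1.   ] F [-2.8  3.4  1.7] g 0.179
cw deg 121.8 r 0.0597 Frad -4.3 Fcw 0.7
0 -0.83 -0.66 0 0 0 0;0 -0.70 -0.79 0 0 0 0;0 -0.60 -0.86 0 0 0 0;0 -0.44 -0.95 0 0 0 0;
cmd end [ 0.5922 -0.0364]
```

View pics/s5.png

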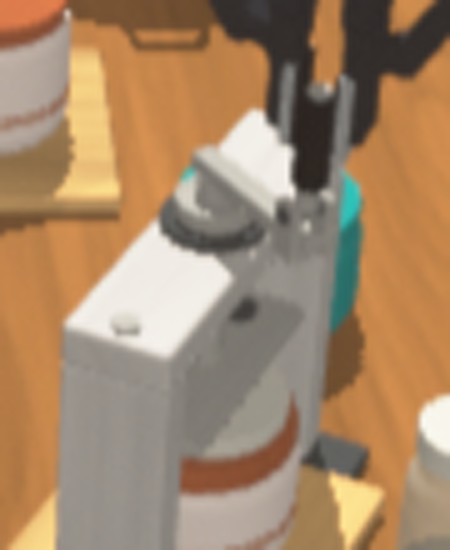

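The pad is now close above the lid: its front edge is near crop (232,462). I work out its height.

Run:
```python
from h import *
def est(n,px,r):
    d=load(n);t=np.linspace(np.pi,2*np.pi,400);out=[]
    for z in np.arange(.07,.14,.001):
        q=proj(d,np.c_[.598+r*np.cos(t),.0205+r*np.sin(t),0*t+z]); i=np.argmin(abs(q[:,0]-px[0])); out.append((abs(q[i,1]-px[1]),z))
    return min(out)
print("pad now",est("s5",(345+232/5,190+462/5),.04),"pad0",est("side0",(355+320/9,230+330/9),.04),est("side0",(355+400/9,230+318/9),.04))
print("lid body seam now",est("s5",(345+232/5,190+491/5),.05),"0:",est("side0",(355+320/9,230+525/9),.05))
```

```text
pad now (np.float64(0.04652650882917442), np.float64(0.08500000000000002)) pad0 (np.float64(0.13629791707381855), np.float64(0.12900000000000006)) (np.float64(0.1776951499254551), np.float64(0.12500000000000006))
lid body seam now (np.float64(0.021613275666595655), np.float64(0.07700000000000001)) 0: (np.float64(0.027819296799805215), np.float64(0.07700000000000001))
```

Run:
```python
from h import *
plan((.6331,-.0292),np.array([.6005,.0235]),.061,540,step=5,blend=1)
```

```text
0 -0.40 -0.37 0 0 0 0;0 -0.42 -0.32 0 0 0 0;0 -0.40 -0.36 0 0 0 0;0 -0.36 -0.40 0 0 0 0;0 -0.32 -0.42 0 0 0 0;0 -0.29 -0.45 0 0 0 0;0 -0.24 -0.47 0 0 0 0;0 -0.21 -0.49 0 0 0 0;0 -0.16 -0.51 0 0 0 0;0 -0.11 -0.52 0 0 0 0;0 -0.07 -0.53 0 0 0 0;0 -0.03 -0.53 0 0 0 0;

cmd end [ 0.5715 -0.0302]
```

Request:
move_arm --commands "0 -0.4 -0.37 0 0 0 0;0 -0.42 -0.32 0 0 0 0;0 -0.4 -0.36 0 0 0 0;0 -0.36 -0.4 0 0 0 0"

```text
t: 10.93
eef_pos: [0.6124, -0.034, 0.2571]
tool_rot: [-0.001, 0.858, 0.514, 0.001]
contact_force: [3.7, 7.2, -1.9]
gripper_width: 0.176
```

```bash
python3 -c "
from h import *
crank(np.array([.6005,.0235]))"
```

```text
t 10.93 pos [ 0.6124 -0.034   0.2571] yaw 61.8 z [-0.     0.003 -1.   ] F [ 3.7  7.2 -1.9] g 0.176
cw deg 140.0 r 0.0587 Frad -6.3 Fcw -5.1
```

Request:
move_arm --commands "0 -0.32 -0.42 0 0 0 0;0 -0.29 -0.45 0 0 0 0;0 -0.24 -0.47 0 0 0 0;0 -0.21 -0.49 0 0 0 0"

```text
t: 11.27
eef_pos: [0.5923, -0.0348, 0.2573]
tool_rot: [-0.0, 0.858, 0.514, 0.002]
contact_force: [6.5, 5.5, -5.2]
gripper_width: 0.183
```

```bash
python3 -c "
from h import *
crank(np.array([.6005,.0235]))"
```

```text
t 11.27 pos [ 0.5923 -0.0348  0.2573] yaw 61.8 z [ 0.002  0.003 -1.   ] F [ 6.5  5.5 -5.2] g 0.183
cw deg 159.7 r 0.0588 Frad -6.3 Fcw -5.7
```

Request:
move_arm --commands "0 -0.16 -0.51 0 0 0 0;0 -0.11 -0.52 0 0 0 0;0 -0.07 -0.53 0 0 0 0;0 0 -0.53 0 0 0 0"

```text
t: 11.6
eef_pos: [0.573, -0.0294, 0.2574]
tool_rot: [0.001, 0.858, 0.513, 0.002]
contact_force: [9.0, 2.5, -8.9]
gripper_width: 0.176
```

```bash
python3 -c "
from h import *
crank(np.array([.6005,.0235]))
plan((.5719,-.0297),np.array([.6005,.0235]),.0605,600,step=5,blend=1)"
```

```text
t 11.6 pos [ 0.573  -0.0294  0.2574] yaw 61.8 z [ 0.005  0.    -1.   ] F [ 9.   2.5 -8.9] g 0.176
cw deg 179.1 r 0.0597 Frad -6.3 Fcw -6.9
0 0.01 -0.53 0 0 0 0;0 0.07 -0.52 0 0 0 0;0 0.12 -0.52 0 0 0 0;0 0.15 -0.50 0 0 0 0;0 0.21 -0.49 0 0 0 0;0 0.24 -0.47 0 0 0 0;0 0.28 -0.44 0 0 0 0;0 0.32 -0.42 0 0 0 0;0 0.36 -0.39 0 0 0 0;0 0.39 -0.36 0 0 0 0;0 0.42 -0.32 0 0 0 0;0 0.45 -0.28 0 0 0 0;

cmd end [0.5401 0.0217]
```

Request:
move_arm --commands "0 0.01 -0.53 0.1 0 0 0;0 0.07 -0.52 0 0 0 0;0 0.12 -0.52 0 0 0 0;0 0.15 -0.5 0 0 0 0"

```text
t: 11.93
eef_pos: [0.5577, -0.0185, 0.2574]
tool_rot: [0.003, 0.859, 0.513, 0.003]
contact_force: [11.5, -2.7, -5.4]
gripper_width: 0.176
```

```bash
python3 -c "
from h import *
crank(np.array([.6005,.0235]))
"
```

```text
t 11.93 pos [ 0.5577 -0.0185  0.2574] yaw 61.7 z [ 0.008 -0.002 -1.   ] F [11.5 -2.7 -5.4] g 0.176
cw deg 197.3 r 0.06 Frad -6.3 Fcw -9.9
```

```bash
python3 -c "
from h import *
for i in range(6):
    crank(np.array([.6005,.0235])); bot.read_camera('side')
"
```

```text
t 11.93 pos [ 0.5577 -0.0185  0.2574] yaw 61.7 z [ 0.008 -0.002 -1.   ] F [11.5 -2.7 -5.4] g 0.176
cw deg 197.3 r 0.06 Frad -6.3 Fcw -9.9
t 11.98 pos [ 0.5571 -0.0179  0.2573] yaw 61.7 z [ 0.007 -0.001 -1.   ] F [ 8.6 -0.9 -3.9] g 0.173
cw deg 198.0 r 0.06 Frad -5.5 Fcw -6.6
t 12.03 pos [ 0.5572 -0.018   0.2573] yaw 61.7 z [ 0.007 -0.001 -1.   ] F [ 8.5  0.4 -4.7] g 0.179
cw deg 197.9 r 0.06 Frad -6.4 Fcw -5.6
t 12.08 pos [ 0.5572 -0.0181  0.2573] yaw 61.7 z [ 0.006 -0.001 -1.   ] F [ 8.3  0.5 -4.3] g 0.181
cw deg 197.9 r 0.06 Frad -6.3 Fcw -5.4
t 12.13 pos [ 0.5572 -0.018   0.2573] yaw 61.7 z [ 0.006 -0.001 -1.   ] F [ 8.2  0.4 -2.6] g 0.179
cw deg 197.9 r 0.06 Frad -6.2 Fcw -5.4
t 12.18 pos [ 0.5572 -0.018   0.2573] yaw 61.7 z [ 0.006 -0.001 -1.   ] F [ 7.9  0.3 -3.6] g 0.174
cw deg 197.9 r 0.06 Frad -5.9 Fcw -5.3
```

Unloaded, Fcw was about −4 to −5 N moving and about +1 N paused. Now it is −9.9 N moving and −5.4 N paused, an extra load of about 4–6 N at the handle, or about 55–65 N on the lid. That is the target. I relax the radial push, open the jaws and rise.

Request:
move_arm --commands "0 0.15 0.05 0 0 0 0;0 0.13 0.04 0 0 0 0;0.5 0 0 0 0 0 0;0.6 0 0 0 0 0 0;0.6 0 0 0 0 0 0;0.6 0 0 0 0 0 0;0.6 0 0 0 0 0 0;0.6 0 0 -0.5 0 0 0;0.6 0 0 -1 0 0 0;0.6 0 0 -1.5 0 0 0;0.6 0 0 -2 0 0 0;0.6 0 0 -2 0 0 0"

```text
t: 13.23
eef_pos: [0.5571, -0.0156, 0.3278]
tool_rot: [0.0, 0.859, 0.513, -0.0]
contact_force: [0.0, 0.2, 0.0]
gripper_width: 0.597
```

Request:
move_arm --commands "0.6 0 0 -2 0 0 0;0.6 0 0 -2 0 0 0;0.6 0 0 -2 0 0 0;0.6 0 0 -2 0 0 0;0.6 0 0 0 0 0 0"

```text
t: 13.65
eef_pos: [0.5589, -0.016, 0.4113]
tool_rot: [0.001, 0.859, 0.513, 0.003]
contact_force: [0.7, 0.0, 0.2]
gripper_width: 0.598
```

Run:
```python
from h import *
togo()
d=snap('side','s6',(310,180,450,320),1);e=snap('top','t6')
a=cv2.resize(cv2.imread('pics/s6.png'),None,fx=4,fy=4,interpolation=cv2.INTER_CUBIC)
b=cv2.resize(e["img"][130:270,150:380,::-1][:, :],(230,140))
c=np.zeros((560,240,3),np.uint8);c[:140,:230]=b
# before/after difference on bystanders: mug, salt jar, left crock crops
for k,(x0,y0,x1,y1) in enumerate([(280,205,320,250),(328,120,358,155),(172,180,222,230)]):
    A=load("top0")["img"][y0:y1,x0:x1].astype(int);B=e["img"][y0:y1,x0:x1].astype(int);print(k,np.abs(A-B).mean().round(1))
cv2.imwrite('pics/s6.png',np.hstack([a,c]))
```

```text
t 13.65 pos [ 0.5589 -0.016   0.4113] yaw 61.7 z [ 0.007  0.001 -1.   ] F [0.7 0.  0.2] g 0.598
0 3.0
1 32.6
2 2.9
```

View pics/s6.png

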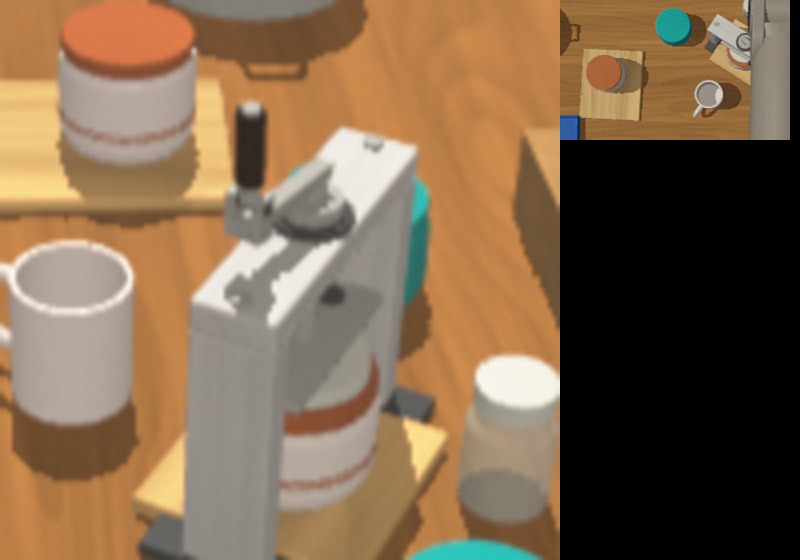

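The handle stands upright, and the mug, jar and crocks are in place. I check the pad and lid edges with column profiles, s5 against now.

Run:
```python
from h import *
for c in (388,392,396,400):
    print("col",c)
    for n in("side0","s5","s6"):
        im=load(n)["img"].astype(int); print(n,[int(v) for v in (im[262:296,c,0]-im[262:296,c,2])])
d=load("s6")
for z in(.095,.09,.084,.08): print(z,proj(d,[(.605,.0205-.0394,z)]))
```

```text
col 388
side0 [12, 15, 16, 17, 20, 43, 72, 76, 76, 76, 76, 76, 77, 78, 79, 79, 79, 77, 77, 77, 78, 79, 83, 85, 85, 81, 57, 33, 25, 24, 24, 24, 24, 24]
s5 [12, 12, 12, 11, 11, 11, 12, 12, 12, 12, 10, 11, 12, 12, 13, 15, 17, 19, 20, 36, 62, 80, 86, 87, 88, 83, 58, 34, 26, 25, 24, 24, 25, 25]
s6 [11, 11, 10, 11, 12, 10, 11, 11, 11, 12, 11, 12, 10, 9, 11, 12, 13, 16, 17, 21, 43, 74, 83, 85, 86, 80, 57, 32, 25, 24, 23, 24, 24, 24]
col 392
side0 [18, 17, 18, 19, 33, 59, 76, 77, 77, 77, 76, 77, 77, 76, 77, 77, 77, 77, 77, 78, 77, 81, 84, 84, 82, 64, 35, 26, 24, 24, 24, 24, 23, 23]
s5 [12, 11, 11, 11, 11, 11, 11, 11, 13, 14, 16, 17, 17, 17, 17, 18, 18, 18, 21, 44, 74, 83, 85, 87, 84, 66, 35, 26, 25, 24, 25, 25, 23, 24]
s6 [11, 11, 11, 11, 11, 10, 11, 11, 11, 11, 13, 14, 16, 16, 17, 16, 17, 18, 19, 35, 63, 81, 84, 84, 81, 64, 34, 25, 25, 23, 24, 24, 23, 23]
col 396
side0 [19, 18, 19, 34, 60, 75, 77, 76, 76, 75, 76, 78, 76, 78, 76, 77, 77, 77, 76, 76, 80, 81, 82, 75, 50, 30, 24, 24, 23, 23, 23, 23, 23, 22]
s5 [11, 10, 11, 12, 13, 16, 17, 17, 17, 17, 17, 17, 17, 17, 18, 18, 19, 34, 60, 77, 82, 83, 82, 77, 51, 32, 25, 24, 24, 23, 24, 24, 23, 22]
s6 [11, 11, 10, 11, 11, 13, 16, 17, 17, 17, 16, 17, 16, 17, 17, 17, 18, 21, 43, 71, 82, 83, 82, 76, 51, 31, 25, 24, 23, 23, 23, 23, 22, 21]
col 400
side0 [16, 16, 17, 34, 60, 74, 76, 75, 76, 75, 77, 77, 77, 77, 76, 77, 77, 78, 80, 78, 75, 61, 33, 24, 23, 22, 22, 23, 22, 22, 22, 21, 25, 34]
s5 [13, 14, 16, 18, 17, 16, 16, 17, 16, 17, 17, 17, 18, 21, 35, 58, 76, 81, 81, 81, 77, 62, 34, 25, 24, 23, 22, 22, 22, 23, 23, 22, 24, 34]
s6 [11, 13, 16, 16, 16, 16, 17, 17, 16, 17, 17, 17, 17, 18, 21, 38, 65, 78, 80, 80, 75, 61, 34, 25, 23, 23, 22, 20, 22, 22, 22, 22, 25, 37]
0.095 [[390.42004023 279.03157005]]
0.09 [[390.28183136 280.81232973]]
0.084 [[390.11684015 282.93816787]]
0.08 [[390.0073632  284.34872943]]
```

Since s5 the spring plate has dropped about 1.8 px (5 mm) and the pad's lower edge only about 0.5 px (1.4 mm). The springs are therefore compressed about 3.5–4.9 mm, or about 55–70 N, which agrees with the handle force. The crock's lid seam has not moved, and the robot touches nothing.

```bash
python3 -c "
from h import *
togo(); print(bot.hand_in())"
```

```text
t 13.75 pos [ 0.5576 -0.0156  0.4076] yaw 61.7 z [ 0.002  0.001 -1.   ] F [ 0.1  0.1 -1.1] g 0.597
the job is handed in; nothing more can be done
None
```

I folded the handle upright, wound the crank about 558° clockwise until the pad pressed the low crock's lid, let go and lifted clear. I handed the job in at 13.75 s.

- **Clamping force:** I estimate about 55–70 N on the lid. Handle force (about 5 N above friction) and the pictures (springs squashed 3.5–4.9 mm) agree. The force was not measured directly, and above 58 N the crank may have run back slightly on release.
- **Handle:** it looks vertical in the last picture.
- **Crocks and mug:** the clamped crock's lid seam is on the same pixels as at the start. The mug and the other crock look unchanged from above.
- **Salt jar:** the before/after comparison from above failed because the arm covered it. In the side view it stands where it was.
- **Disagreement on the way:** my first hub estimate did not fit the handle's path. I refitted the circle while winding, with side forces at the handle of up to about 16 N.

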